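# Take the power sensor out of its spring-lidded case

## Task

Push the hard case's lid up and over its balance point until it drops back onto its stop and stays there by itself, without ever letting it slam shut, then lift out the power sensor. Lower it gently into the two-saddle holder so that it lies flat between the cheeks with its connector end pointing away from the holder's end stop, and let go only once it is resting there. Leave the case open and the other things on the bench where they are.

Things in the scene. Friction and masses are not known exactly. Their poses are not given: they have to be found in the camera images.
- case: Charcoal-grey plastic hard case, shut, fixed to the bench: base 140 (x) by 190 (y) by 50 mm high, 5 mm walls; origin under its centre on the bench. Its -x side is the front with the lid's lip, the +x side has the hinge, z up. Inside, the sensor lies along y, connector towards +y, its origin about 17 mm (9 to 26) towards -y from the case's centre.
- case_well (a point): Point on the case's floor, 17 mm from its centre towards -y, 5 mm above the bench. Black foam blocks (tops 42 mm above the bench) fill both ends of the case; their 44 mm wide troughs along y carry the sensor with its underside 20 mm above the bench. Between them, 35 mm either way along y from here, the case is empty over its 130 mm inside width: room for a finger on each side of the sensor.
- lid_hinge (a point): Point on the lid's hinge line, midway along it: 70 mm behind the case's centre (+x), 50.5 mm above the bench. The hinge line runs along the case's y.
- lid_lip (a point): Middle of the lower outer edge of the lid's lip; moves with the lid. The lip is a flat shelf 6 mm thick, 150 mm wide (along y), 28 mm out from the front wall, its underside 50.5 mm above the bench when shut, edge 168 mm from the hinge line; open space below it. The lid is a hollow shell 20 mm high; its rim and lip undersides lie in one plane through the hinge line.
- lid (a joint): Lid angle in rad: 0 shut, grows as the lip goes up and back towards the case's +x, stop at 2.05. The lid weighs about 0.35 kg (varies) and a light spring pulls it shut: let go too early it drops shut. The balance point varies, 1.55 to 1.8 rad; past it the lid falls back onto its stop by itself and stays. Lifting at the lip takes 1 to 3 N.
- sensor: Power sensor, about 0.3 kg: aluminium-grey box 110 (x) by 36 (y) by 30 mm (z) with a steel round connector 22 mm in diameter and 35 mm long on its +x end, axis 15 mm above its underside. Origin: centre of the box's underside.
- sensor_tip (a point): Centre of the outer end of the sensor's connector, 90 mm along +x from the sensor's origin, 15 mm above its underside.
- holder: Dark steel holder fixed to the bench: base 160 (x) by 90 (y) by 8 mm, origin under its centre. Two saddles at x = -41 and +41 mm, 16 mm thick, flat seats 30 mm above the bench, cheeks up to 45 mm, 46 mm apart inside, 62 outside. Upright end stop 6 mm thick, 55 mm high, at x = -75 mm. The sensor belongs with its origin over the holder's centre, its x along the holder's x (connector at +x).
- multimeter: Bystander: grey hand multimeter, 170 by 80 by 35 mm, lying on its back; origin under its centre.
- mug: Bystander: white mug, 80 mm across, 90 mm high; origin under its centre.
- screwdriver: Bystander: screwdriver with a black handle lying on the bench along its x.
Not all that is in view belongs to the job. What is shaped like the holder but pink or yellow is not meant.

How it is judged:
By the outcome, as a careful person would: the job done as asked, in the order asked, and still so for the second after the job is handed in, with the robot touching nothing.
It also fails if it takes over 64 s, if anything falls off the work surface, if the arm or the gripper's body presses on something with over 40 N, if the wrist force passes 120 N, or if a joint passes its speed limit or range.

## Robot

A 6-joint arm with a two-finger parallel gripper is mounted at the origin on the work surface. World frame = base frame: x ahead of the robot, y to its left, z up, the work surface at z = 0. Lengths are in mm, angles in rad, forces in N, time in s.
With the tool pointing down it reaches from about 225 to 725 mm from the base axis. Payload 3.1 kg.
Tool frame: the origin (TCP) lies midway between the tips of the shut fingers; the grasp point (between the pads) lies 19 mm behind it; z points along the fingers, y is the line along which they close (so a half turn about z gives the same grasp; the last joint's range is limited). The gripper opens to 85 mm and grips with 20 to 120 N. Pads are 22 mm wide; open, the fingers measure 114 mm over their backs; the gripper's body (76 mm by 85 mm) begins 54 mm behind the grasp point. The pads swing forward as they close: fully open they stand 13 mm farther back than shut.
Start: joints at [1.124, 0.048, 0.099, 1.622, 0, 1.443], TCP at [164.556, 498.536, 231.312] pointing down, gripper open.
Joint ranges: [-2.91, 2.91], [-0.99, 1.94], [-1.21, 1.42], [-2.12, 2.29], [-1.49, 1.47], [-3.14, 3.14]. Speed limits (rad/s): [2.79, 2.79, 3.14, 3.14, 3.14, 3.14].

## Interface

Orientations are given as a unit quaternion [w, x, y, z].
In Python, from workcell import readout, vision, close_job gives the robot as it stands.
- The arm moves only by the tool apply_moves, never from a script. Its argument "targets" is a list of rows, each an object with "claw": the finger opening in mm, from 0 to 85.4; "translation": the shift along the world's x, y, z in mm, a list of three; "roll": the turn about the world's z in degrees. In form: [{"claw": claw, "translation": [x, y, z], "roll": roll}, ...]. A call has 1 to 8 rows; each row is the pose to reach, as a shift and turn from the pose commanded when the call began; what a row does not reach only later rows make up. A row lasts 1/10 s, in which the tool goes at most 50 mm and 8.59 degrees, less where a joint would pass 70% of its speed; a pose out of reach is approached as far as the arm can. A call with a gripper value outside its range is refused whole. The fingers move at their own pace and stop on an object; "squeeze" is the grip in N (left out, the last holds). Time passes only in rows, so rows that repeat a pose let the fingers close. It gives the time, the measured TCP pose, the force, the opening and the grip force at its end, in the units of the state.
- readout.get_state(): the state, without advancing time (a new reading comes with each control period).
- vision.read_camera(name): name is "scene" or "top" or "wrist"; returns a dict with "image" (384x512x3 uint8, blue, green, red), "range_z" (384x512 float32, mm along the optical axis (not along the pixel's ray), 0 where there is no reading), "fx", "fy", "cx", "cy" (pixels), "distortion" ([k1, k2, p1, p2, k3] as OpenCV has them; the pictures are not rectified), "rvec" (rotation vector, rad) and "tvec" (3), from world to camera coordinates, as OpenCV has them. Camera axes: x right, y down, z forward; pixel columns grow to the right and rows downward; lengths in mm; the calibration is good to about 2 mm. A picture is of the moment at which its call begins.
- close_job(): hands the job in; it is judged then, once.
The state is a dict: "time": time; "joints": joint angles; "joint_velocities": joint speeds; "effort": joint torques, N m; "ee_pos": TCP position; "tool_rot": TCP orientation; "force": force on the tool from outside, world axes, zero at the start; "moment": the same for the moment, N m; "finger_gap": finger opening in mm; "gripper_force": force on a finger pad.
Only numpy, scipy, OpenCV 4.12 (cv2) and the standard library are available. Lean on these libraries where they do the work, as an engineer would, in place of code of your own. Each camera call takes 0.05 s, during which the arm holds its last target. There are 200 camera calls.

## Working session

There is one attempt and no reset: what is moved stays moved. The work goes in short steps, Python scripts to look and compute and a tool call to move; the robot and the scene stay as the last step left them, time stands still between calls to the robot, and variables do not carry over. Pictures are saved under pics/ and viewed, at most 12 in all, crops included, and the job is handed in when it is done.

Besides the shell and the picture viewer there is one more tool, called after "Call:" as name([rows], argument=value, ...), one row to a line, values as JSON. apply_moves: Moves the arm, as the interface text tells. Its arguments: {"type":"object","properties":{"targets":{"type":"array","items":{"type":"object","properties":{"claw":{"type":"number"},"translation":{"type":"array","items":{"type":"number"}},"roll":{"type":"number"}}}},"squeeze":{"type":"number"}},"required":["targets"]}

```bash
mkdir -p pics; ls; cat > h.py <<'E'
import numpy as np, cv2
from workcell import readout, vision
def grab(n):
    d=vision.read_camera(n); d['K']=np.array([[d['fx'],0,d['cx']],[0,d['fy'],d['cy']],[0,0,1.]]); d['D']=np.array(d['distortion'],float)
    d['R']=cv2.Rodrigues(np.array(d['rvec'],float))[0]; d['t']=np.array(d['tvec'],float).ravel(); return d
def rays(d,uv):
    p=cv2.undistortPoints(np.array(uv,float).reshape(-1,1,2),d['K'],d['D']).reshape(-1,2)
    return np.c_[p,np.ones(len(p))]
def plane(d,uv,z):
    r=rays(d,uv)@d['R']; c=-d['R'].T@d['t']; s=(z-c[2])/r[:,2]; return c+r*s[:,None]
def cloud(d):
    v,u=np.mgrid[0:384,0:512]; r=rays(d,np.c_[u.ravel(),v.ravel()]); z=d['range_z'].ravel()
    P=(r*z[:,None]-d['t'])@d['R']; P[z==0]=np.nan; return P.reshape(384,512,3)
def proj(d,P): return cv2.projectPoints(np.array(P,float).reshape(-1,3),d['R'],d['t'],d['K'],d['D'])[0].reshape(-1,2)
E
python3 - <<'E'
from h import *
s=readout.get_state(); print(s)
a=grab('scene');b=grab('top')
np.savez('top0.npz',**b);np.savez('scene0.npz',**a)
for d in(a,b): print(-d['R'].T@d['t'],d['R'][2])
cv2.imwrite('pics/s0.png',a['image']);cv2.imwrite('pics/t0.png',b['image'])
E
```

```text
pics
{'time': 0.0, 'joints': array([ 1.12418404e+00,  4.87593747e-02,  9.75461978e-02,  1.62198019e+00,
       -1.28739853e-05,  1.44301065e+00]), 'joint_velocities': array([-9.50450193e-04,  2.87349355e-04, -9.23430280e-05, -2.04593116e-03,
       -4.67781350e-05,  8.58525547e-04]), 'effort': array([ 1.64716171e-04, -3.38779628e+01,  3.20016396e+01,  2.00891029e-02,
       -3.24048251e-04,  3.98769391e-07]), 'ee_pos': array([164.30078623, 497.97428541, 230.08677731]), 'tool_rot': array([-3.33328075e-04,  1.58738857e-01,  9.87319877e-01, -1.15125394e-03]), 'force': array([0.50654353, 0.58044678, 0.60939511]), 'moment': array([-0.00916991,  0.02884406,  0.04576643]), 'gripper_force': 0.0, 'finger_gap': 85.4528695098015}
[1509.36812669  177.40773524  855.06779698] [-0.77520842 -0.14539568 -0.61474548]
[ 296.48327251    6.51585725 1381.43404062] [ 0.1916542   0.00533871 -0.98144799]
```

View pics/s0.png

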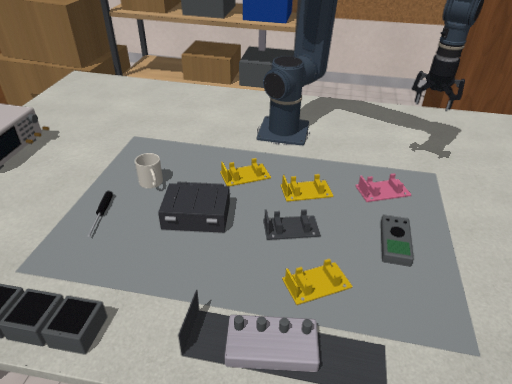

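View pics/t0.png

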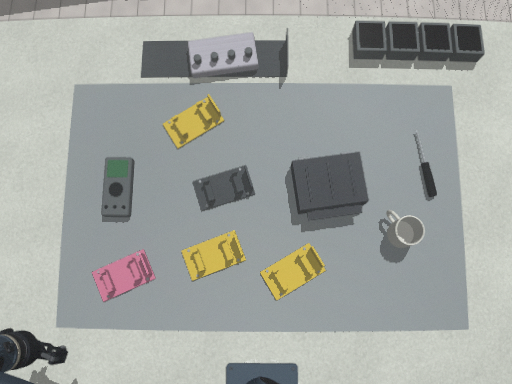

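The scene view shows the dark case at (195,207) and the dark holder at (291,225). In the top view they are at (330,182) and (224,187), with +x up and +y left; the lip faces the robot, near (330,218).

```bash
python3 - <<'E'
from h import *
d=dict(np.load('top0.npz')); P=cloud(d); g=d['image'].max(2)
print('bench z',np.nanmedian(P[250:320,330:380,2]))
def reg(u0,u1,v0,v1,lo,hi):
    m=np.zeros(g.shape,bool); m[v0:v1,u0:u1]=True
    m&=(P[...,2]>lo)&(P[...,2]<hi); return m
for n,r in dict(case=(275,385,135,240,64,80),lip=(275,385,200,240,50,63),hold=(185,265,160,215,4,15),sad=(185,265,160,215,35,48),stop=(185,265,160,215,49,62)).items():
    m=reg(*r); q=P[m]
    if len(q)<3: print(n,len(q));continue
    c,s,a=cv2.minAreaRect(q[:,:2].astype(np.float32)); print(n,len(q),np.round(c,1),np.round(s,1),round(a,1),np.round(q.mean(0),1))
# color-edge approach
m=(g<85).astype(np.uint8)
for n,(u0,u1,v0,v1),z in (('holder',(185,265,155,220),8),('casetop',(275,385,135,235),70)):
    k=np.zeros_like(m);k[v0:v1,u0:u1]=m[v0:v1,u0:u1]
    cs=max(cv2.findContours(k,cv2.RETR_EXTERNAL,cv2.CHAIN_APPROX_NONE)[0],key=cv2.contourArea)
    q=plane(d,cs.reshape(-1,2),z)[:,:2]; print(n,cv2.minAreaRect(q.astype(np.float32)))
im=cv2.resize(d['image'][130:240,185:385],None,fx=4,fy=4,interpolation=cv2.INTER_CUBIC)
cv2.imwrite('pics/t0c.png',cv2.convertScaleAbs(im,alpha=1.8))
E
```

```text
bench z 0.17999953710914207
case 3414 [ 578.  -186.2] [159.7 189.4] 8.7 [ 584.9 -183.8   70.1]
lip 592 [ 505.1 -194. ] [ 44.1 189.2] 2.0 [ 504.1 -196.4   56.2]
hold 1466 [579.7 106.4] [157.6 227.2] 0.1 [576.9 109.3   7.5]
sad 83 [583.   95.6] [ 63.4 125. ] 18.0 [580.6  98.9  42.4]
stop 52 [581.5  92.2] [ 61.6 125.7] 19.6 [601.   41.2  53.9]
holder ((593.9822998046875, 42.87687683105469), (87.04841613769531, 28.33877182006836), 6.483956336975098)
casetop ((531.4275512695312, -157.514892578125), (228.0383758544922, 118.74310302734375), 62.92292785644531)
```

View pics/t0c.png

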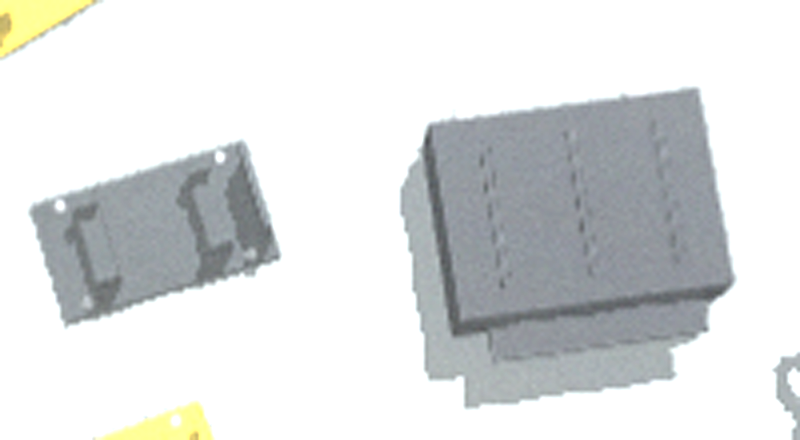

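The crop shows the case lid with its lip at the bottom (crop about (600,340)) and a yaw of about +8°. The holder's end stop is at its right end (crop (262,200)), so the holder's +x points left, roughly towards world +y.

```bash
python3 - <<'E'
from h import *
d=dict(np.load('top0.npz'));
f=lambda L,z: plane(d,np.array(L)/4+[185-.375,130-.375],z)[:,:2]
for n,L,z in (('lid',[(430,124),(700,88),(733,283),(455,330)],70.5),('hold',[(32,208),(243,141),(280,257),(66,325)],8),('lip',[(497,362),(707,330)],56.5)):
    q=f(L,z); print(n,np.round(q,1).tolist(),'c',q.mean(0).round(1),'edges',np.round([np.linalg.norm(q[i]-q[i-1]) for i in range(len(q))],1),'ang',np.round(np.degrees([np.arctan2(*(q[i]-q[i-1])[::-1]) for i in range(len(q))]),1))
P=cloud(d);m=(P[...,2]>66)&(P[...,2]<75);m[:,:275]=0;m[:,385:]=0;m[:135]=0;m[240:]=0
m=cv2.morphologyEx(m.astype(np.uint8),cv2.MORPH_OPEN,np.ones((5,5)))
print(cv2.minAreaRect(P[m>0][:,:2].astype(np.float32)))
E
```

```text
lid [[639.9, -83.4], [666.7, -270.2], [530.2, -287.7], [497.6, -98.8]] c [ 583.6 -185. ] edges [143.2 188.8 137.6 191.7] ang [   6.2  -81.9 -172.7   99.8]
hold [[593.7, 196.1], [643.2, 46.3], [558.9, 19.3], [509.6, 169.6]] c [576.3 107.8] edges [ 88.2 157.9  88.6 158.2] ang [  17.5  -71.7 -162.3  108.2]
lip [[477.9, -128.1], [500.1, -271.8]] c [ 489. -200.] edges [145.4 145.4] ang [ 98.8 -81.2]
((587.5771484375, -183.8592987060547), (125.99633026123047, 187.57725524902344), 9.388435363769531)
```

Call:
apply_moves([
  {"claw":0,"translation":[18,-44,0],"roll":3},
  {"claw":0,"translation":[36,-88,0],"roll":6},
  {"claw":0,"translation":[54,-132,0],"roll":9},
  {"claw":0,"translation":[72,-176,0],"roll":12},
  {"claw":0,"translation":[90,-220,0],"roll":15},
  {"claw":0,"translation":[108,-264,0],"roll":18},
  {"claw":0,"translation":[126,-308,0],"roll":21},
  {"claw":0,"translation":[144,-352,0],"roll":24},
])

```text
time: 0.9
ee_pos: [308.6, 144.8, 231.0]
tool_rot: [0.0, -0.051, 0.999, 0.0]
force: [0.9, 0.5, -0.2]
finger_gap: 0.0
gripper_force: 0.0
```

Call:
apply_moves([
  {"claw":0,"translation":[18,-44,0],"roll":1},
  {"claw":0,"translation":[36,-88,0],"roll":2},
  {"claw":0,"translation":[54,-132,0],"roll":2.7},
  {"claw":0,"translation":[72,-176,0],"roll":2.7},
  {"claw":0,"translation":[90,-220,0],"roll":2.7},
  {"claw":0,"translation":[108,-264,0],"roll":2.7},
  {"claw":0,"translation":[126,-308,0],"roll":2.7},
  {"claw":0,"translation":[144,-352,0],"roll":2.7},
])

```text
time: 1.7
ee_pos: [452.7, -207.4, 230.7]
tool_rot: [-0.0, -0.073, 0.997, 0.0]
force: [1.3, 0.2, 0.4]
finger_gap: -0.3
gripper_force: 0.0
```

```bash
python3 - <<'E'
from h import *
s=readout.get_state(); print(s['time'],s['ee_pos'],s['tool_rot'],s['force'],s['finger_gap'])
d=grab('wrist'); np.savez('w1.npz',**d); cv2.imwrite('pics/w1.png',d['image']); P=cloud(d)
print(-d['R'].T@d['t'],d['R'][2])
m=(P[...,2]>53)&(P[...,2]<60); q=P[m]; print(len(q), q.mean(0) if len(q) else '')
E
```

```text
1.7 [ 452.65450333 -207.40389388  230.69696239] [-2.42021601e-04 -7.31802605e-02  9.97318636e-01  3.59458892e-04] [1.30154245 0.21248563 0.41440703] -0.25286696995803765
[ 378.32306554 -218.73045143  372.48042959] [ 0.29070102  0.04407018 -0.95579848]
4196 [ 486.40364626 -189.81535026   55.72101626]
```

View pics/w1.png

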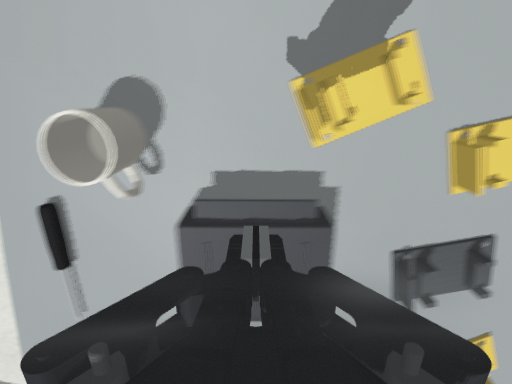

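The wrist view (image up is about -x) has the lip's outer edge as the line around (194..330, 201), with the shut fingertips at (255,322).

```bash
python3 - <<'E'
from h import *
d=dict(np.load('w1.npz')); P=cloud(d)
m=((P[...,2]>52)&(P[...,2]<60)).astype(np.uint8); m[:180]=0;m[235:]=0;m[:,:170]=0;m[:,350:]=0
m=cv2.morphologyEx(m,cv2.MORPH_OPEN,np.ones((3,3)))
c=max(cv2.findContours(m,cv2.RETR_EXTERNAL,cv2.CHAIN_APPROX_NONE)[0],key=cv2.contourArea).reshape(-1,2)
print(c.min(0),c.max(0))
q=plane(d,c,56.5)[:,:2]; print(cv2.minAreaRect(q.astype(np.float32)))
e=[[u,np.flatnonzero(m[:,u])[0]] for u in range(200,326,5)]; q=plane(d,np.array(e)-[0,.5],56.5)
p=np.polyfit(q[:,1],q[:,0],1); print('edge x(y)=',p,'yaw',np.degrees(np.arctan(-p[0])),'x at -200',np.polyval(p,-200))
print(plane(d,[[190,205],[332,205]],56.5))
E
```

```text
[194 199] [321 222]
((503.484375, -198.15084838867188), (30.01325798034668, 154.5352325439453), 8.350214958190918)
edge x(y)= [-9.74467554e-02  4.69659636e+02] yaw 5.565715096376359 x at -200 489.14898707011275
[[ 507.98490388 -278.99514026   56.5       ]
 [ 483.11159155 -109.5407506    56.5       ]]
```

Call:
apply_moves([
  {"claw":0,"translation":[0,0,-45],"roll":0},
  {"claw":0,"translation":[0,0,-90],"roll":0},
  {"claw":0,"translation":[0,0,-135],"roll":0},
  {"claw":0,"translation":[0,0,-170],"roll":0},
  {"claw":0,"translation":[0,0,-196],"roll":0},
  {"claw":0,"translation":[8,1,-196],"roll":0},
  {"claw":0,"translation":[16,2,-196],"roll":0},
  {"claw":0,"translation":[20,3,-196],"roll":0},
])

```text
time: 2.55
ee_pos: [475.3, -203.3, 37.7]
tool_rot: [0.002, -0.074, 0.997, -0.001]
force: [0.0, -1.4, 0.1]
finger_gap: 0.2
gripper_force: 0.0
```

Call:
apply_moves([
  {"claw":0,"translation":[2,0,0],"roll":0},
  {"claw":0,"translation":[4,0.5,0],"roll":0},
])

```text
time: 2.75
ee_pos: [478.2, -202.6, 37.2]
tool_rot: [0.001, -0.074, 0.997, -0.001]
force: [-0.5, -0.1, 0.0]
finger_gap: 0.2
gripper_force: 0.0
```

Call:
apply_moves([
  {"claw":0,"translation":[1.5,0,0],"roll":0},
  {"claw":0,"translation":[3,0.5,0],"roll":0},
])

```text
time: 2.95
ee_pos: [479.0, -202.1, 35.9]
tool_rot: [-0.001, -0.073, 0.997, -0.001]
force: [-5.1, -1.8, 3.8]
finger_gap: 0.1
gripper_force: 2.4
```

Call:
apply_moves([
  {"claw":0,"translation":[1,0,0],"roll":0},
  {"claw":0,"translation":[1,0,0],"roll":0},
])

```text
time: 3.15
ee_pos: [479.0, -202.1, 35.7]
tool_rot: [-0.002, -0.073, 0.997, -0.001]
force: [-5.3, -1.4, 4.5]
finger_gap: -0.2
gripper_force: 2.8
```

Call:
apply_moves([
  {"claw":0,"translation":[1,0,0],"roll":0},
  {"claw":0,"translation":[1,0,0],"roll":0},
])

```text
time: 3.35
ee_pos: [479.0, -202.1, 35.7]
tool_rot: [-0.003, -0.073, 0.997, -0.001]
force: [-7.8, -1.4, 6.0]
finger_gap: -0.2
gripper_force: 3.9
```

Call:
apply_moves([
  {"claw":0,"translation":[1,0,2],"roll":0},
  {"claw":0,"translation":[1,0,5],"roll":0},
  {"claw":0,"translation":[1,0,8],"roll":0},
  {"claw":0,"translation":[1.5,0,12],"roll":0},
])

```text
time: 3.75
ee_pos: [479.4, -201.9, 45.5]
tool_rot: [-0.004, -0.073, 0.997, -0.0]
force: [-6.6, -3.8, -0.9]
finger_gap: 0.1
gripper_force: 3.4
```

```bash
cat > lid.py <<'E'
from h import *
s=readout.get_state(); print(s['time'],s['ee_pos'].round(1),s['force'].round(1))
d=grab('top');P=cloud(d)
H=np.array([653.,-175.]);ex=np.array([.989,.146]);ey=np.array([-.146,.989])
a=(P[...,:2]-H)@ex; b=(P[...,:2]-H)@ey; z=P[...,2]-50.5
m=(abs(b)>30)&(abs(b)<85)&(abs(a)<180)&(z>8)&(a<-15)
import warnings
A=a[m];Z=z[m]
# top panel fit: points at perpendicular offset 20 from plane through hinge
if len(A)>50:
    th=np.linspace(0,2.1,421); r=[np.median(abs((A*np.sin(t)+Z*np.cos(t))-20)) for t in th]; print('theta',th[np.argmin(r)],min(r),'maxz',Z.max()+50.5)
E
python3 lid.py
```

```text
3.75 [ 479.4 -201.9   45.5] [-6.6 -3.8 -0.9]
theta 0.05 3.1488903038055405 maxz 528.3079371329851
```

Call:
apply_moves([
  {"claw":0,"translation":[0.5,0,4],"roll":0},
  {"claw":0,"translation":[1,0,8],"roll":0},
  {"claw":0,"translation":[1.5,0,12],"roll":0},
  {"claw":0,"translation":[2.5,0.3,16],"roll":0},
  {"claw":0,"translation":[3,0.5,20],"roll":0},
])

```text
time: 4.3
ee_pos: [481.9, -201.5, 65.6]
tool_rot: [-0.005, -0.073, 0.997, -0.0]
force: [-6.8, -3.6, -1.0]
finger_gap: -0.1
gripper_force: 3.8
```

```bash
python3 lid.py; python3 - <<'E'
from h import *
d=grab('scene'); cv2.imwrite('pics/s1.png',cv2.resize(d['image'][140:260,120:280],None,fx=4,fy=4))
E
```

```text
4.3 [ 481.9 -201.5   65.6] [-6.8 -3.6 -1. ]
theta 0.18 3.339357661628 maxz 547.2947574067273
```

View pics/s1.png

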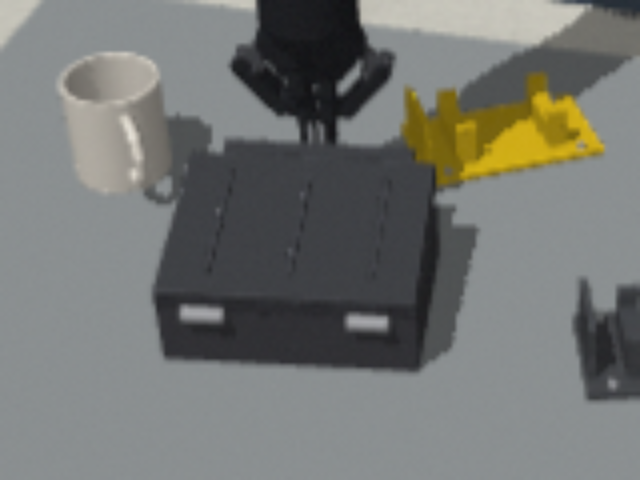

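The crop shows the lid's front edge raised over the fingertips at (318,125); depth gives an angle of about 0.18 rad, which matches the tip's 30 mm rise. I'll continue along the arc.

Call:
apply_moves([
  {"claw":0,"translation":[2,0.3,10],"roll":0},
  {"claw":0,"translation":[5,0.7,20],"roll":0},
  {"claw":0,"translation":[8.3,1.2,30],"roll":0},
  {"claw":0,"translation":[12.5,1.8,40],"roll":0},
  {"claw":0,"translation":[17.5,2.6,50],"roll":0},
  {"claw":0,"translation":[23.2,3.4,60],"roll":0},
])

```text
time: 5.0
ee_pos: [506.0, -197.8, 127.0]
tool_rot: [-0.004, -0.073, 0.997, 0.0]
force: [-5.8, -1.5, 2.5]
finger_gap: 0.1
gripper_force: 3.3
```

```bash
python3 lid.py
```

```text
5.0 [ 506.  -197.8  127. ] [-5.8 -1.5  2.5]
theta 0.635 25.204122566741447 maxz 604.0662687025516
```

Call:
apply_moves([
  {"claw":0,"translation":[6.8,1,10],"roll":0},
  {"claw":0,"translation":[14.7,2.2,20],"roll":0},
  {"claw":0,"translation":[24,3.6,30],"roll":0},
  {"claw":0,"translation":[35,5.2,40],"roll":0},
  {"claw":0,"translation":[48.5,7.2,50],"roll":0},
  {"claw":0,"translation":[60,8.9,57],"roll":0},
  {"claw":0,"translation":[71.7,10.7,63],"roll":0},
  {"claw":0,"translation":[83.9,12.5,68],"roll":0},
])

```text
time: 5.85
ee_pos: [593.6, -185.0, 195.4]
tool_rot: [0.0, -0.073, 0.997, 0.0]
force: [-0.8, -0.2, 0.1]
finger_gap: 0.4
gripper_force: 0.3
```

```bash
python3 lid.py;  python3 - <<'E'
from h import *
d=grab('scene'); cv2.imwrite('pics/s2.png',cv2.resize(d['image'][120:260,120:280],None,fx=4,fy=4))
E
```

```text
5.85 [ 593.6 -185.   195.4] [-0.8 -0.2  0.1]
theta 1.295 25.504587278594954 maxz 670.0894625168224
```

View pics/s2.png

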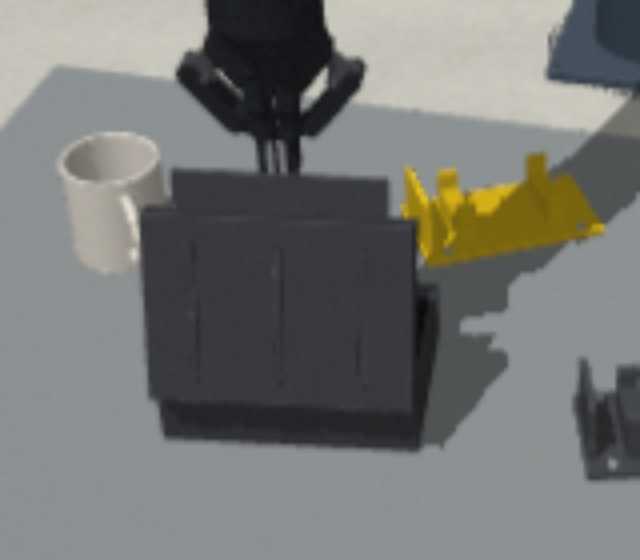

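The lid now stands nearly upright (lip at about (280,195) in the crop), at about 1.27 rad. I'll push it on horizontally with the tip still below the lip.

Call:
apply_moves([
  {"claw":0,"translation":[8,1.2,0],"roll":0},
  {"claw":0,"translation":[16,2.4,0],"roll":0},
  {"claw":0,"translation":[24,3.6,0],"roll":0},
  {"claw":0,"translation":[32,4.8,0],"roll":0},
  {"claw":0,"translation":[40,6,-1],"roll":0},
  {"claw":0,"translation":[48,7.1,-2],"roll":0},
  {"claw":0,"translation":[54,8,-3],"roll":0},
  {"claw":0,"translation":[60,8.9,-4],"roll":0},
])

```text
time: 6.75
ee_pos: [653.7, -176.0, 191.0]
tool_rot: [-0.0, -0.074, 0.997, 0.0]
force: [-0.0, 0.1, 1.5]
finger_gap: -0.1
gripper_force: 0.1
```

Call:
apply_moves([
  {"claw":0,"translation":[5,0.7,0],"roll":0},
  {"claw":0,"translation":[10,1.5,0],"roll":0},
  {"claw":0,"translation":[15,2.2,-1],"roll":0},
  {"claw":0,"translation":[20,3,-2],"roll":0},
])

```text
time: 7.15
ee_pos: [673.6, -173.2, 189.4]
tool_rot: [0.0, -0.073, 0.997, -0.0]
force: [-0.1, 0.6, -0.7]
finger_gap: 0.1
gripper_force: 0.0
```

```bash
cat > lid2.py <<'E'
from h import *
s=readout.get_state(); print(s['time'],s['ee_pos'].round(1),s['force'].round(1))
d=grab('scene');P=cloud(d)
H=np.array([653.,-175.]);ex=np.array([.989,.146]);ey=np.array([-.146,.989])
a=(P[...,:2]-H)@ex; b=(P[...,:2]-H)@ey; z=P[...,2]-50.5
m=(abs(b)<85)&(abs(a)<180)&(z>30)&(a>-50)
A=a[m];Z=z[m];print(m.sum())
th=np.linspace(0.8,2.2,281); r=[np.median(abs((A*np.sin(t)+Z*np.cos(t))-20)) for t in th]; print('theta',th[np.argmin(r)],min(r),'a,z max',A.max(),Z.max())
E
python3 lid2.py
```

```text
7.15 [ 673.6 -173.2  189.4] [-0.1  0.6 -0.7]
10228
theta 1.65 10.846093532056102 a,z max 82.90025074400151 601.7924738529016
```

```bash
sed -i 's/(z>30)/(z>30)\&(z<175)\&(abs(b)>35)/' lid2.py; python3 lid2.py;  python3 - <<'E'
from h import *
d=grab('scene'); cv2.imwrite('pics/s3.png',cv2.resize(d['image'][120:260,120:280],None,fx=4,fy=4))
E
```

```text
7.2 [ 674.2 -172.9  188.9] [ 0.4 -0.1 -0.2]
1278
theta 1.835 1.7107239428894925 a,z max 57.890870242643935 167.1445878655501
```

View pics/s3.png

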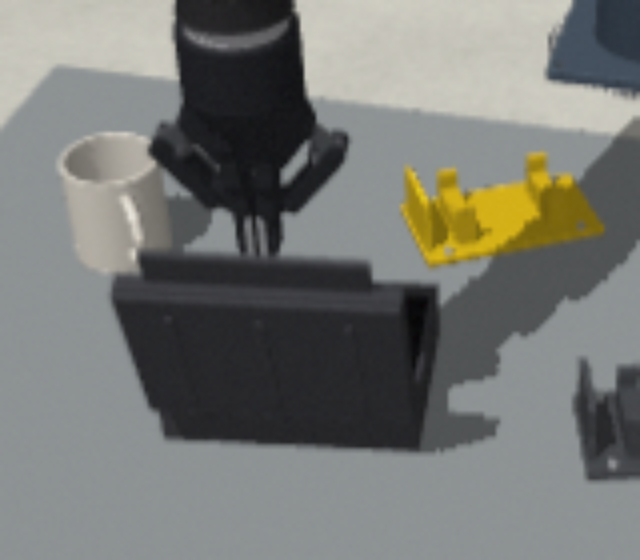

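The lid is now tilted back past vertical at about 1.83 rad, and the force on the tool is close to zero. I'll pause to see whether it drops onto its stop by itself.

Call:
apply_moves([
  {"claw":0,"translation":[0,0,0],"roll":0},
  {"claw":0,"translation":[0,0,0],"roll":0},
  {"claw":0,"translation":[0,0,0],"roll":0},
])

```text
time: 7.6
ee_pos: [673.0, -173.3, 189.5]
tool_rot: [0.0, -0.073, 0.997, -0.0]
force: [0.6, 0.5, -0.3]
finger_gap: -0.1
gripper_force: 0.0
```

```bash
python3 lid2.py
```

```text
7.6 [ 673.  -173.3  189.5] [ 0.6  0.5 -0.3]
895
theta 2.06 1.602345040407183 a,z max 89.06144962891317 152.01494826563348
```

The lid now rests on its stop at about 2.06 rad with no help from the tool. Next I'll back off over the well, turn the jaw across the sensor and open it.

Call:
apply_moves([
  {"claw":0,"translation":[-20,-4,5],"roll":-8},
  {"claw":0,"translation":[-40,-9,10],"roll":-16},
  {"claw":0,"translation":[-60,-15,15],"roll":-24},
  {"claw":0,"translation":[-75,-22,20],"roll":-32},
  {"claw":40,"translation":[-86,-29,20],"roll":-40},
  {"claw":85,"translation":[-86,-29,20],"roll":-48},
  {"claw":85,"translation":[-86,-29,20],"roll":-56},
  {"claw":85,"translation":[-86,-29,20],"roll":-64},
])

```text
time: 8.45
ee_pos: [586.9, -202.3, 209.6]
tool_rot: [0.0, 0.469, 0.883, 0.0]
force: [0.3, -0.1, 0.1]
finger_gap: 58.1
gripper_force: 0.0
```

Call:
apply_moves([
  {"claw":85,"translation":[0,0,0],"roll":-8},
  {"claw":85,"translation":[0,0,0],"roll":-16},
  {"claw":85,"translation":[0,0,0],"roll":-24},
  {"claw":85,"translation":[0,0,0],"roll":-26},
  {"claw":85,"translation":[0,0,0],"roll":-26},
  {"claw":85,"translation":[0,0,0],"roll":-26},
])

```text
time: 9.05
ee_pos: [587.1, -202.2, 209.4]
tool_rot: [0.0, 0.653, 0.757, 0.0]
force: [0.5, 0.1, 0.4]
finger_gap: 85.2
gripper_force: 0.0
```

```bash
python3 - <<'E'
from h import *
s=readout.get_state(); print(s['time'],s['ee_pos'],s['tool_rot'],s['force'],s['finger_gap'],s['joints'])
d=grab('wrist'); np.savez('w2.npz',**d); cv2.imwrite('pics/w2.png',d['image'])
E
python3 lid2.py
```

```text
9.05 [ 587.0803404  -202.17695644  209.4425255 ] [7.05175235e-05 6.52881188e-01 7.57460328e-01 1.87264807e-05] [0.50116088 0.09794457 0.44616858] 85.18712268305028 [-4.39609082e-01  2.99869373e-01  3.41138516e-01  1.61191956e+00
 -1.78109731e-06  9.83154880e-01]
9.1 [ 587.1 -202.2  209.4] [ 0.8 -0.6 -0.1]
894
theta 2.06 1.5232248486227888 a,z max 87.11082246396829 151.63266391059878
```

View pics/w2.png

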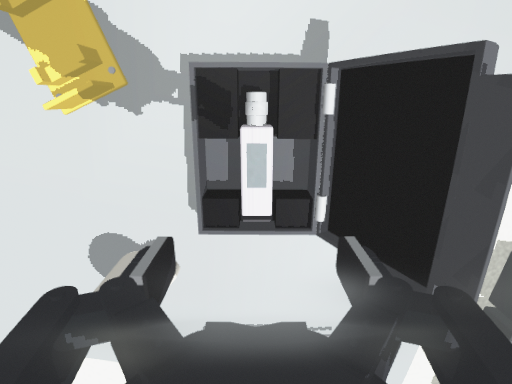

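The wrist view shows the open case with the sensor box at about (242..272, 125..214) and its connector up at (257,95), which is towards +y. The finger gaps on both sides are free.

```bash
python3 - <<'E'
from h import *
d=dict(np.load('w2.npz')); g=d['image'].min(2)
m=(g>150).astype(np.uint8); k=np.zeros_like(m); k[85:225,236:276]=m[85:225,236:276]
P=cloud(d); b=(P[...,2]>44)&(P[...,2]<56)&(cv2.dilate(k,np.ones((3,3)))>0); b[:126]=0
print(b.sum(), 'z',np.nanmedian(P[130:210,246:268,2]))
n,l,st,c=cv2.connectedComponentsWithStats(b.astype(np.uint8)); i=1+st[1:,4].argmax()
v,u=np.nonzero(l==i); print(st[i])
q=plane(d,np.c_[u,v],50)[:,:2]; print(cv2.minAreaRect(q.astype(np.float32)))
print(plane(d,[[241.5,125],[272.5,125],[272.5,214.5],[241.5,214.5]],50).round(1))
print('tip',plane(d,[[257,91.5]],45).round(1))
# case inner rim
print('case rim', plane(d,[[190,55],[328,57],[318,235],[199,235]],50.5).round(1))
E
```

```text
2918 z 49.46295534264765
[ 240  126   34   91 2918]
((588.0319213867188, -203.42086791992188), (35.56751251220703, 102.591552734375), 8.59910774230957)
[[ 564.9 -154.    50. ]
 [ 597.2 -149.2   50. ]
 [ 614.  -249.5   50. ]
 [ 578.4 -254.8   50. ]]
tip [[ 576.  -118.1   45. ]]
case rim [[ 505.1  -93.4   50.5]
 [ 640.9  -75.    50.5]
 [ 671.8 -267.3   50.5]
 [ 532.  -288.1   50.5]]
```

Call:
apply_moves([
  {"claw":70,"translation":[1.2,-1,-40],"roll":0},
  {"claw":70,"translation":[1.2,-1,-80],"roll":0},
  {"claw":70,"translation":[1.2,-1,-115],"roll":0},
  {"claw":70,"translation":[1.2,-1,-140],"roll":0},
  {"claw":70,"translation":[1.2,-1,-160],"roll":0},
  {"claw":70,"translation":[1.2,-1,-175],"roll":0},
  {"claw":70,"translation":[1.2,-1,-187],"roll":0},
  {"claw":70,"translation":[1.2,-1,-193],"roll":0},
])

```text
time: 9.95
ee_pos: [588.0, -203.0, 15.3]
tool_rot: [-0.0, 0.653, 0.757, -0.0]
force: [0.7, 0.6, -0.4]
finger_gap: 70.1
gripper_force: 0.0
```

Call:
apply_moves([
  {"claw":70,"translation":[0,0,0],"roll":0},
  {"claw":50,"translation":[0,0,0],"roll":0},
  {"claw":30,"translation":[0,0,0],"roll":0},
  {"claw":30,"translation":[0,0,0],"roll":0},
  {"claw":25,"translation":[0,0,0],"roll":0},
  {"claw":25,"translation":[0,0,0],"roll":0},
  {"claw":25,"translation":[0,0,0],"roll":0},
], squeeze=40)

```text
time: 10.65
ee_pos: [589.3, -203.7, 17.9]
tool_rot: [0.001, 0.653, 0.757, 0.0]
force: [-0.0, -0.1, 5.6]
finger_gap: 35.3
gripper_force: 42.0
```

Call:
apply_moves([
  {"claw":25,"translation":[0,0,3],"roll":0},
  {"claw":25,"translation":[0,0,8],"roll":0},
  {"claw":25,"translation":[0,0,16],"roll":0},
  {"claw":25,"translation":[0,0,28],"roll":0},
  {"claw":25,"translation":[0,0,45],"roll":0},
  {"claw":25,"translation":[0,0,65],"roll":0},
  {"claw":25,"translation":[0,0,90],"roll":0},
  {"claw":25,"translation":[0,0,115],"roll":0},
])

```text
time: 11.45
ee_pos: [588.2, -203.1, 132.8]
tool_rot: [-0.0, 0.653, 0.757, 0.0]
force: [1.3, -0.3, -1.8]
finger_gap: 35.6
gripper_force: 41.1
```

```bash
python3 - <<'E'
from h import *
d=grab('wrist'); np.savez('w3.npz',**d)
P=cloud(d); s=readout.get_state(); print(s['time'],s['ee_pos'],s['tool_rot'],s['finger_gap'],s['gripper_force'],s['force'])
m=((P[...,2]>s['ee_pos'][2]+20)&(P[...,2]<s['ee_pos'][2]+42)&(d['image'].min(2)>130)).astype(np.uint8); m[280:]=0
n,l,st,c=cv2.connectedComponentsWithStats(m); print(st[1:][st[1:,4]>100])
i=1+st[1:,4].argmax(); q=P[l==i]; print(cv2.minAreaRect(q[:,:2].astype(np.float32)),np.median(q[:,2]))
cv2.imwrite('pics/w3.png',d['image'])
E
python3 lid2.py
```

```text
11.5 [ 590.79365056 -204.25249366  138.70443106] [0.00430187 0.65317299 0.7571955  0.00122787] 35.41981941870488 41.26919746398926 [ 1.5604701  -0.44694045  1.26365133]
[[ 213   71   86  209 8720]]
((582.3809814453125, -163.1524658203125), (36.07417297363281, 91.85673522949219), 7.829039573669434) 163.52773493634072
11.5 [ 590.8 -204.3  138.7] [ 1.6 -0.4  1.3]
1004
theta 2.06 2.1961093518978796 a,z max 88.05162454927711 171.98666325302295
```

View pics/w3.png

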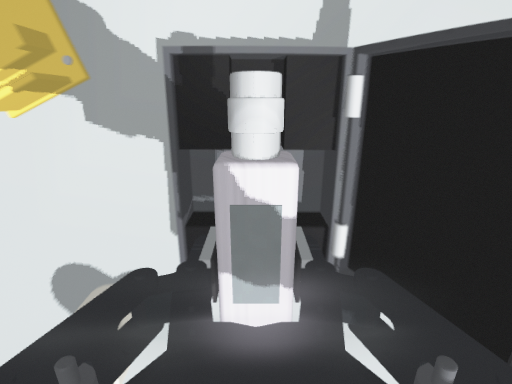

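The sensor is held level between the pads, its box spanning columns 216..297 with the +y end at row ~152 and the connector tip at (256,72). I'll measure where the origin lies relative to the TCP.

```bash
python3 - <<'E'
from h import *
d=dict(np.load('w3.npz')); P=cloud(d)
for v in (140,150,156,165,180,200,230,260,290): print(v,np.nanmedian(P[v-1:v+2,240:272],axis=(0,1)).round(1))
zt=np.nanmedian(P[170:200,240:272,2])
T=np.array([588.3,-203.2]); ey=np.array([-.147,.989]); ex=np.array([.989,.147])
for n,uv,z in (('boxend',(256,153),zt),('tip',(256,72),zt-4),('L',(216,200),zt),('R',(297,200),zt)):
    p=plane(d,[uv],z)[0,:2]; print(n,p.round(1),'along',((p-T)@ey).round(1),'across',((p-T)@ex).round(1))
print(-d['R'].T@d['t'])
E
```

```text
140 [ 579.3 -144.   159.1]
150 [ 579.8 -148.   159.3]
156 [ 580.3 -150.6  159.3]
165 [ 580.8 -153.4  163.6]
180 [ 581.7 -159.5  164.2]
200 [ 582.9 -168.1  164.3]
230 [ 584.9 -181.5  164.8]
260 [ 586.9 -196.2  164.6]
290 [ 589.4 -212.1  164.5]
boxend [ 580.2 -148.5] along 55.3 across 0.1
tip [ 575.7 -118.2] along 85.9 across 0.1
L [ 566.6 -170.5] along 35.5 across -16.7
R [ 600.1 -165.6] along 35.5 across 17.2
[ 577.13522408 -129.00657819  274.56365646]
```

Call:
apply_moves([
  {"claw":25,"translation":[-5,15,15],"roll":1},
  {"claw":25,"translation":[-15,45,35],"roll":2},
  {"claw":25,"translation":[-28,85,55],"roll":4},
  {"claw":25,"translation":[-42,130,70],"roll":6},
  {"claw":25,"translation":[-56,175,70],"roll":8},
  {"claw":25,"translation":[-70,220,70],"roll":9.4},
  {"claw":25,"translation":[-82,258,70],"roll":9.4},
  {"claw":25,"translation":[-90,285,70],"roll":9.4},
])

```text
time: 12.35
ee_pos: [495.8, 84.9, 200.5]
tool_rot: [-0.001, 0.588, 0.809, -0.0]
force: [-0.1, -0.3, -2.4]
finger_gap: 35.6
gripper_force: 41.1
```

Call:
apply_moves([
  {"claw":25,"translation":[-5,15,0],"roll":0},
  {"claw":25,"translation":[-8,23,0],"roll":0},
  {"claw":25,"translation":[-8,23,0],"roll":0},
  {"claw":25,"translation":[-8,23,0],"roll":0},
])

```text
time: 12.75
ee_pos: [490.2, 104.4, 200.9]
tool_rot: [-0.0, 0.589, 0.808, -0.0]
force: [0.4, 0.2, -1.9]
finger_gap: 35.8
gripper_force: 41.1
```

```bash
python3 - <<'E'
from h import *
s=readout.get_state(); print(s['time'],s['ee_pos'],s['tool_rot'],s['finger_gap'],s['gripper_force'],s['force'])
d=grab('wrist'); np.savez('w4.npz',**d); cv2.imwrite('pics/w4.png',d['image'])
E
```

```text
12.75 [490.16533983 104.41069432 200.90393969] [-6.15063400e-05  5.88966335e-01  8.08157439e-01 -4.53014569e-04] 35.804267640730316 41.106396317481995 [ 0.44802483  0.21892911 -1.88559509]
```

View pics/w4.png

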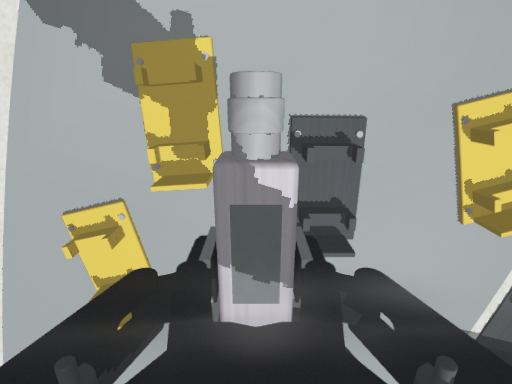

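The dark holder is seen at columns 290..366: its +x end is at the top (corners about (291,116) and (366,118)) and its end stop at the bottom near row 245. The connector therefore points the right way.

```bash
python3 - <<'E'
from h import *
d=dict(np.load('w4.npz')); P=cloud(d)
q=plane(d,[[290,115.5],[366,116.5]],8)[:,:2]; print('far corners',q.round(1),np.linalg.norm(q[0]-q[1]))
u=(q[0]-q[1]);u/=np.linalg.norm(u); print('yaw',np.degrees(np.arctan2(u[1],u[0])))
C=np.array([576.3,107.8]); Y=np.radians(107.9); ex=np.array([np.cos(Y),np.sin(Y)]); ey=np.array([-ex[1],ex[0]])
Lx=(P[...,:2]-C)@ex; Ly=(P[...,:2]-C)@ey; Z=P[...,2]
box=(abs(Lx)<95)&(abs(Ly)<60); box[:, :285]=0
for n,lo,hi in (('base',4,12),('seat',27,33),('cheek',41,48),('stop',51,58)):
    m=box&(Z>lo)&(Z<hi); 
    for nm,mm in (('+',m&(Lx>0)),('-',m&(Lx<=0))):
        if mm.sum()>8: print(n,nm,mm.sum(),'Lx',np.percentile(Lx[mm],[3,50,97]).round(1),'Ly',np.percentile(Ly[mm],[3,25,50,75,97]).round(1))
# cheeks on + saddle: split by Ly sign
m=box&(Z>38)&(Z<48)
for sx in (1,-1):
  for sy in (1,-1):
    k=m&(Lx*sx>0)&(Ly*sy>0)&(abs(Lx)<60)
    if k.sum()>5: print('cheek',sx,sy,k.sum(),np.percentile(Lx[k],[5,50,95]).round(1),np.percentile(Ly[k],[5,50,95]).round(1))
# sensor
p=plane(d,[[256,160],[216,200],[297,200]],232.5)[:,:2]; print(p.round(1))
E
```

```text
far corners [[509.9 172.9]
 [595.  199.7]] 89.19784384336906
yaw -162.53535881262252
base + 3730 Lx [ 1.9 53.  80.7] Ly [-44.4 -24.6  -2.7  19.5  38.8]
base - 2027 Lx [-70.8 -22.5  -1.7] Ly [-44.5 -28.2  -9.7   8.7  28.2]
seat + 559 Lx [35.2 43.2 50.3] Ly [-25.4 -15.6  -4.2   7.   16.7]
seat - 571 Lx [-70.6 -39.7 -31.3] Ly [-27.3 -16.7  -4.8   7.2  25.8]
cheek + 252 Lx [35.  42.8 50.4] Ly [-33.1 -29.2 -25.4  24.1  27.9]
cheek - 299 Lx [-70.3 -42.6 -31.6] Ly [-32.5 -27.5 -14.6  22.5  28. ]
stop - 181 Lx [-75.7 -71.8 -69.6] Ly [-31.3 -23.5 -14.4  -4.9   3.5]
cheek 1 1 133 [35.4 42.8 50.7] [20.4 24.4 28. ]
cheek 1 -1 149 [35.2 43.2 50.7] [-33.1 -28.6 -25.4]
cheek -1 1 115 [-46.9 -38.7 -31.4] [20.9 24.8 28.3]
cheek -1 -1 121 [-46.5 -38.3 -31.8] [-32.6 -28.1 -25. ]
[[474.2 154.4]
 [463.5 133.1]
 [495.7 143.5]]
```

Call:
apply_moves([
  {"claw":25,"translation":[20,2,0],"roll":0},
  {"claw":25,"translation":[50,5,-20],"roll":0},
  {"claw":25,"translation":[75,8,-50],"roll":0},
  {"claw":25,"translation":[86,9,-80],"roll":0},
  {"claw":25,"translation":[86,9,-105],"roll":0},
  {"claw":25,"translation":[86,9,-120],"roll":0},
  {"claw":25,"translation":[86,9,-125],"roll":0},
  {"claw":25,"translation":[86,9,-125],"roll":0},
])

```text
time: 13.6
ee_pos: [576.0, 113.3, 75.9]
tool_rot: [-0.0, 0.589, 0.808, -0.0]
force: [-0.0, -0.7, -2.1]
finger_gap: 35.7
gripper_force: 41.1
```

```bash
python3 - <<'E'
from h import *
s=readout.get_state(); print(s['time'],s['ee_pos'],s['tool_rot'],s['finger_gap'],s['gripper_force'],s['force'])
d=grab('wrist'); P=cloud(d); cv2.imwrite('pics/w5.png',d['image'])
C=np.array([577.3,110.4]); Y=np.radians(107.6); ex=np.array([np.cos(Y),np.sin(Y)]); ey=np.array([-ex[1],ex[0]])
Lx=(P[...,:2]-C)@ex; Ly=(P[...,:2]-C)@ey; Z=P[...,2]
for n,m in (('cheek+',(abs(Ly)>20)&(abs(Ly)<36)&(Lx>25)&(Lx<60)&(Z>40)&(Z<48)),('boxtop',(abs(Ly)<22)&(Lx>10)&(Lx<58)&(Z>s['ee_pos'][2]+29)),('base',(abs(Ly)<60)&(Lx>55)&(Lx<90)&(Z>5)&(Z<12))):
  for sy in (1,-1):
    k=m&(Ly*sy>0)
    if k.sum()>5: print(n,sy,k.sum(),'Lx',np.percentile(Lx[k],[2,50,98]).round(1),'Ly',np.percentile(Ly[k],[2,50,98]).round(1),'z',np.median(Z[k]).round(1))
E
```

```text
13.6 [575.96341228 113.2742396   75.94482344] [-4.10637379e-04  5.89270848e-01  8.07935360e-01 -3.91020328e-04] 35.73976376820902 41.13434851169586 [-0.0445056  -0.73600756 -2.07425107]
cheek+ 1 174 Lx [33.5 44.5 48.6] Ly [22.3 28.  30. ] z 44.2
cheek+ -1 282 Lx [33.2 42.7 48.6] Ly [-31.8 -28.5 -24. ] z 44.1
boxtop 1 10850 Lx [12.1 20.3 52.4] Ly [ 0.4 11.4 21.4] z 151.8
boxtop -1 10707 Lx [12.1 20.3 52.4] Ly [-21.3 -11.1  -0.5] z 152.0
base 1 1051 Lx [55.5 67.7 79. ] Ly [21.8 32.6 43.4] z 7.1
base -1 1206 Lx [55.6 67.9 79.2] Ly [-45.1 -32.7 -20. ] z 7.1
```

View pics/w5.png

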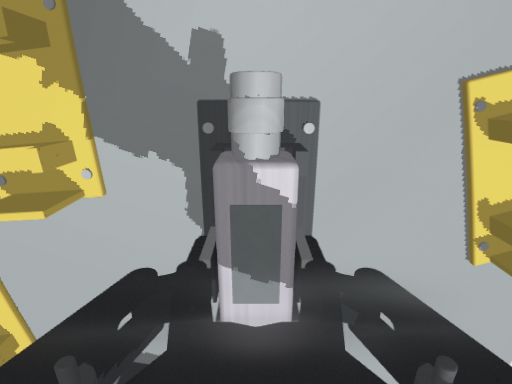

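The sensor sits centred over the holder: base edges are at columns 197 and 320, and the sensor is at 216..297. Lowering now, slowly near the seats.

Call:
apply_moves([
  {"claw":25,"translation":[0.5,0,-8],"roll":0},
  {"claw":25,"translation":[0.5,0,-17],"roll":0},
  {"claw":25,"translation":[0.5,0,-26],"roll":0},
  {"claw":25,"translation":[0.5,0,-33],"roll":0},
  {"claw":25,"translation":[0.5,0,-38],"roll":0},
  {"claw":25,"translation":[0.5,0,-41],"roll":0},
  {"claw":25,"translation":[0.5,0,-43],"roll":0},
  {"claw":25,"translation":[0.5,0,-43],"roll":0},
])

```text
time: 14.45
ee_pos: [576.8, 113.9, 33.1]
tool_rot: [-0.0, 0.589, 0.808, -0.0]
force: [-0.9, -0.2, -2.0]
finger_gap: 35.4
gripper_force: 41.2
```

Call:
apply_moves([
  {"claw":25,"translation":[0,0,-0.7],"roll":0},
  {"claw":25,"translation":[0,0,-1.4],"roll":0},
  {"claw":25,"translation":[0,0,-2.1],"roll":0},
  {"claw":25,"translation":[0,0,-2.1],"roll":0},
])

```text
time: 14.85
ee_pos: [576.9, 113.8, 31.2]
tool_rot: [0.0, 0.589, 0.808, -0.0]
force: [0.4, -0.1, -2.1]
finger_gap: 35.3
gripper_force: 41.2
```

Call:
apply_moves([
  {"claw":25,"translation":[0,0,-0.5],"roll":0},
  {"claw":25,"translation":[0,0,-1],"roll":0},
  {"claw":25,"translation":[0,0,-1],"roll":0},
])

```text
time: 15.15
ee_pos: [576.8, 113.8, 30.1]
tool_rot: [-0.0, 0.589, 0.808, -0.0]
force: [0.1, -0.5, -2.0]
finger_gap: 35.3
gripper_force: 41.2
```

Call:
apply_moves([
  {"claw":25,"translation":[0,0,-0.5],"roll":0},
  {"claw":25,"translation":[0,0,-1],"roll":0},
  {"claw":25,"translation":[0,0,-1],"roll":0},
])

```text
time: 15.45
ee_pos: [576.8, 113.8, 29.1]
tool_rot: [-0.0, 0.589, 0.808, -0.0]
force: [-0.5, 1.4, -2.3]
finger_gap: 35.5
gripper_force: 41.2
```

Call:
apply_moves([
  {"claw":25,"translation":[0,0,-0.4],"roll":0},
  {"claw":25,"translation":[0,0,-0.8],"roll":0},
  {"claw":25,"translation":[0,0,-0.8],"roll":0},
])

```text
time: 15.75
ee_pos: [576.8, 113.8, 28.3]
tool_rot: [-0.0, 0.589, 0.808, -0.0]
force: [-0.0, -0.9, -2.5]
finger_gap: 35.3
gripper_force: 41.2
```

Call:
apply_moves([
  {"claw":25,"translation":[0,0,-0.4],"roll":0},
  {"claw":25,"translation":[0,0,-0.8],"roll":0},
  {"claw":25,"translation":[0,0,-0.8],"roll":0},
])

```text
time: 16.05
ee_pos: [576.9, 113.9, 27.9]
tool_rot: [0.0, 0.589, 0.808, 0.0]
force: [-1.1, -0.1, -0.8]
finger_gap: 35.8
gripper_force: 41.5
```

Call:
apply_moves([
  {"claw":25,"translation":[0,0,-0.4],"roll":0},
  {"claw":25,"translation":[0,0,-0.7],"roll":0},
  {"claw":25,"translation":[0,0,-0.7],"roll":0},
])

```text
time: 16.35
ee_pos: [576.9, 113.9, 27.9]
tool_rot: [0.0, 0.589, 0.808, 0.0]
force: [-3.2, 0.2, 5.8]
finger_gap: 35.6
gripper_force: 42.1
```

The height stopped at 27.9 mm while the force rose, so the sensor is on its seats. I'll ease the load, then open.

Call:
apply_moves([
  {"claw":25,"translation":[0,0,0.5],"roll":0},
  {"claw":38,"translation":[0,0,0.5],"roll":0},
  {"claw":45,"translation":[0,0,0.5],"roll":0},
  {"claw":60,"translation":[0,0,0.5],"roll":0},
  {"claw":65,"translation":[0,0,0.5],"roll":0},
  {"claw":65,"translation":[0,0,0.5],"roll":0},
  {"claw":65,"translation":[0,0,0.5],"roll":0},
])

```text
time: 17.05
ee_pos: [576.9, 113.8, 27.3]
tool_rot: [0.0, 0.589, 0.808, 0.0]
force: [0.2, -0.3, -0.5]
finger_gap: 65.0
gripper_force: 0.0
```

Call:
apply_moves([
  {"claw":65,"translation":[0,0,5],"roll":0},
  {"claw":65,"translation":[0,0,15],"roll":0},
  {"claw":65,"translation":[0,0,30],"roll":0},
  {"claw":65,"translation":[0,0,50],"roll":0},
  {"claw":65,"translation":[0,0,80],"roll":0},
  {"claw":65,"translation":[0,0,110],"roll":0},
  {"claw":65,"translation":[0,0,130],"roll":0},
  {"claw":65,"translation":[0,0,140],"roll":0},
])

```text
time: 17.85
ee_pos: [578.7, 114.0, 172.2]
tool_rot: [0.003, 0.589, 0.808, 0.002]
force: [-0.0, 0.3, -0.4]
finger_gap: 65.2
gripper_force: 0.0
```

```bash
python3 - <<'E'
from h import *
s=readout.get_state(); print(s['time'],s['ee_pos'],s['finger_gap'],s['gripper_force'],s['force'])
d=grab('wrist'); P=cloud(d); cv2.imwrite('pics/w6.png',d['image'])
C=np.array([577.3,110.4]); Y=np.radians(107.6); ex=np.array([np.cos(Y),np.sin(Y)]); ey=np.array([-ex[1],ex[0]])
Lx=(P[...,:2]-C)@ex; Ly=(P[...,:2]-C)@ey; Z=P[...,2]
k=(abs(Ly)<40)&(abs(Lx)<110)&(Z>56)&(Z<66); print(cv2.minAreaRect(np.c_[Lx[k],Ly[k]].astype(np.float32)))
k=(abs(Ly)<12)
for x in (-45,-20,0,20,45,80): 
    j=k&(abs(Lx-x)<3)&(Z<80); print(x,j.sum(),np.median(Z[j]) if j.any() else '')
j=(abs(Ly)<12)&(Z>48)&(Z<70); print('tip Lx',np.percentile(Lx[j],[0.5,99.5]))
E
python3 lid2.py
```

```text
17.85 [578.71181229 114.00191101 172.18143928] 65.22495574067275 0.0 [-0.03102268  0.27343314 -0.39362298]
((18.204811096191406, -0.5999565124511719), (143.29171752929688, 36.27246856689453), 0.12481055408716202)
-45 129 59.1975903289224
-20 146 59.09553775481784
0 154 59.83737361097765
20 164 59.61875621921093
45 184 59.143051220357506
80 173 53.997424731641665
tip Lx [-77.28959262  89.90989895]
17.9 [579.  114.  172.7] [ 0.9 -0.3  1.1]
900
theta 2.06 1.5832472678335137 a,z max 86.56112800741883 152.07278113372794
```

View pics/w6.png

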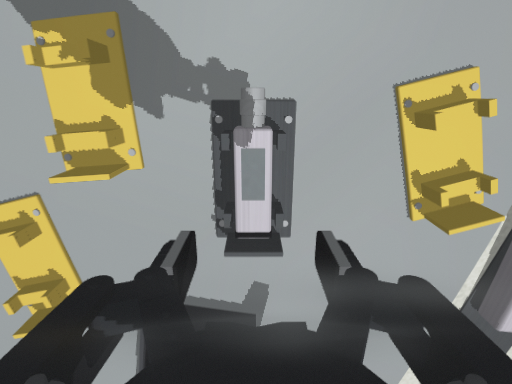

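The picture shows the sensor flat between the cheeks, its box at columns 235..272. The top is level at 59–60 mm, the connector tip at (255,95) points away from the end stop at row 245, and the measured tip is at +90 mm as it should be. The lid is still at 2.06 rad and the gripper is clear.

```bash
python3 -c "
from workcell import close_job
print(close_job())"
```

```text
the job is handed in; nothing more can be done
None
```

The job is handed in at about 18 s: the lid is open on its stop, and the sensor lies flat and released in the dark holder with its connector pointing away from the end stop.

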